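Draw a freezer-rack tray out with the hook

ROBOT

A 6-joint arm with a two-finger parallel gripper is mounted at the origin on the work surface. World frame = base frame: x ahead of the robot, y to its left, z up, the work surface at z = 0. Lengths are in m, angles in rad, forces in N, time in s.
With the tool pointing down it reaches from about 0.35 to 0.975 m from the base axis. Payload 4.9 kg.
Tool frame: the origin (TCP) lies between the finger pads; the fingertips stand 14 mm ahead of it and the grasp point (between the pads) lies 5 mm behind it (manip.tcp_to_tips is the distance from the TCP to the fingertips, in m); z points along the fingers, y is the line along which they close (so a half turn about z gives the same grasp; the last joint's range is limited). The gripper opens to 85 mm and grips with 20 to 120 N. Pads are 22 mm wide; open, the fingers measure 114 mm over their backs; the gripper's body (76 mm by 85 mm) begins 54 mm behind the grasp point. The pads swing forward as they close: fully open they stand 13 mm farther back than shut.
Start: joints at [-1.244, 0.053, 1.613, -0, 1.476, -0.119], TCP at [0.269, -0.564, 0.245] pointing down, gripper open.
Joint ranges: [-3.01, 3.01], [-1.01, 2.22], [0.06, 2.58], [-1.02, 4.17], [0.09, 2.62], [-3.14, 3.14]. Speed limits (rad/s): [2.57, 2.57, 3.14, 3.14, 3.14, 3.14].

INTERFACE

Orientations are given as a unit quaternion [w, x, y, z].
In Python, from plant import manip gives the robot as it stands.
- The arm moves only by the tool servo_tool, never from a script. Its argument "moves" is a list that holds one entry, the list of rows, each a list of 7 numbers: the shift along the tool's x, y, z in mm, then the turn, a rotation vector about the tool's x, y, z in degrees, then the finger opening in mm, from 0 to 85.4. In form: [[[x, y, z, ax, ay, az, fingers], ...]]. A call has 1 to 12 rows; each row shifts and turns the commanded pose from where the row before left it, along the tool's axes as they then stand; what a row does not reach is not made up. A row lasts 1/8 s, in which the tool goes at most 62.5 mm and 10.7 degrees, less where a joint would pass 70% of its speed; a pose out of reach is approached as far as the arm can. A call with a gripper value outside its range is refused whole. The fingers move at their own pace and stop on an object; the grip force is fixed at half the most. Time passes only in rows, so rows that do not move let the fingers close. It gives the time, the measured TCP pose, the force, the opening and the grip force at its end, in the units of the state.
- manip.state(): the state, without advancing time (a new reading comes with each control period).
- manip.grab_frame(name): name is "side" or "top"; returns a dict with "image" (400x640x3 uint8, blue, green, red), "mtx" (3x3 intrinsics, pixels), "eye" and "rotation" of the camera in the world. Camera axes: x right, y down, z forward; pixel columns grow to the right and rows downward; lengths in m; the calibration is good to about 2 mm. A picture is of the moment at which its call begins. There is no depth.
- manip.job_done(): hands the job in; it is judged then, once.
The state is a dict: "time": time; "joint_pos": joint angles; "joint_vel": joint speeds; "joint_efforts": joint torques, N m; "tool_pos": TCP position; "tool_rot": TCP orientation; "contact_force": force on the tool from outside, world axes, zero at the start; "ft_torque": the same for the moment, N m; "gripper_width": opening from 0.0 (shut) to 1.0 (fully open); "grasp_force": force on a finger pad.
Only numpy, scipy, OpenCV 4.12 (cv2) and the standard library are available. Lean on these libraries where they do the work, as an engineer would, in place of code of your own. Each camera call takes 0.05 s, during which the arm holds its last target. There are 200 camera calls.

TASK

The steel rack has just come out of the deep freezer and is too cold to touch: take the hook off its rest, catch it in the eye of the rack's top tray and gently draw the tray straight out until it comes up against its hidden stop, keeping a steady pull of about 8 N on it there for half a second to be sure that it is fully out. Then unhook, leave the tray drawn out, and lay the hook back on its rest. Touch the rack and its trays with the hook only, never with a hard pull or knock, and leave the other things on the bench where they are.

Things in the scene. Friction and masses are not known exactly. Their poses are not given: they have to be found in the camera images.
- rack: fixed stainless freezer rack, 300 mm deep (its x), 150 wide (y), 212 high plus a carrying bow on top to 239. Origin under its centre, z up; its open front faces its own -x, at x = -150 mm. Of its three trays only the top one is to be drawn; the two lower ones look the same, are fast, and have the same eyes straight below, 65 and 130 mm lower
- tray: top tray with two white sample boxes, 286 x 134 x 54 mm, 0.65 kg, sliding along the rack's x; outward is -x. Origin under its centre, axes as the rack's; at (0, 0, 142) mm in the rack when right in. Starts 0 to 12 mm out. Friction 2 N; stays put. 95 to 145 mm out (from right in) it meets a hidden rubber stop (some 6 to 10 N per mm), set differently in each rack: felt only by the rising pull
- eye (a point): centre of the top tray's pull eye: a level ring of 4 mm steel wire, 25 mm clear inside, 34 outside, welded to the middle of the tray's front, open above and below. Axes as the rack's; 160 mm before (-x) and 12 mm above the tray's origin. At the stop a steady pull of 7 to 12 N is right; 20 N on the eye or the stop is too much
- hook: hook tool, 0.14 kg; origin at its handle's centre, x to the hooked end, z up. Black handle 104 x 20 (y) x 24 (z) mm, flat sides. A straight 6 mm steel rod goes on along x; at x = 180 it turns straight down to z = -28, then a toe turns back to x = 166. The hooked end spans x = 166 to 183 and reaches down to z = -31; the gap between rod and toe is 22 high (z = -3 to -25 mm)
- hook_grip (a point): centre of the hook's handle (the same point as the origin of hook): the place to grip, half-way up, 58 mm above the bench when on the rest
- hook_tip (a point): lowest bend of the hook, on the centre line of the part that turns down: 180 mm ahead of the handle's centre and 28 mm below it
- rest: fixed steel rest for the hook: base 200 x 60 mm, two upright plates; origin under the place of the handle's centre, x to the hooked end. The handle's underside lies on the plate at x = -38 mm between cheeks 30 mm apart that rise 12 mm beside it; the rod lies in the 16 mm wide notch of the plate at x = 100 mm, whose cheeks rise 11 mm above the rod's centre line
- rest_seat (a point): on the rest: where the handle's centre lies when the hook is on it, 58 mm above the bench
- tip_box: bystander: navy pipette-tip box with a red top, 120 x 85 x 60 mm; origin under its centre
- beaker: bystander: glass beaker, 72 mm across, 100 mm high; origin under its centre
- reagent: bystander: clear reagent jar with a green cap, 60 mm across, 120 mm high; origin under its centre
There are look-alikes about, which are no part of the job. Of the things shaped like the hook, the black one is meant.

How it is judged:
On the way, in this order (a step that is already met when the one before it is completed fails the run):
1. the hook is in the eye of the top tray: its lowest bend is below the ring and within 13 mm of the eye's centre sideways (horizontal distance between hook_tip and eye below 0.013 m and z of hook_tip in the frame of eye between -0.028 and -0.004 m), for 0.1 s.
2. with the hook in the eye the tray, 85 mm or more out, is drawn steadily against its stop: 3 N or more on the stop for 0.2 s (x of eye in the frame of rack below -0.245 m and contact force between tray and rack above 3 N and horizontal distance between hook_tip and eye below 0.016 m), for 0.2 s.
At the end, for the whole second after the job is handed in: The top tray stands still, 85 mm or more out of the rack, and the hook lies still and level on its rest: handle centre within 20 mm along, 10 mm across and 6 mm in height of its seat, turned less than 0.15 rad (x of eye in the frame of rack below -0.245 m and linear speed of tray below 0.01 m/s and x of hook_grip in the frame of rest_seat between -0.02 and 0.02 m and y of hook_grip in the frame of rest_seat between -0.01 and 0.01 m and z of hook_grip in the frame of rest_seat between -0.006 and 0.006 m and angle between hook's own z axis and vertical below 0.15 rad and angle between the x axis of hook and the x axis of rest, either way round below 0.15 rad and linear speed of hook below 0.02 m/s); the robot touches nothing.
It fails at once if the hook pulls, presses or knocks the tray or rack with more than 20 N (contact force between hook and rack above 20 N).
It fails at once if the tray is pulled or knocked against its stop with more than 20 N (contact force between tray and rack above 20 N).
It fails at once if the robot touches the rack or its trays (contact force between any of the fingers, the arm and rack above 0.5 N).
It fails at once if a bystander is shifted by more than 20 mm (distance of any of tip_box, beaker, reagent from where it was at the start of the episode above 0.02 m).
It also fails if it takes over 58 s, if anything falls off the work surface, if the arm or the gripper's body presses on something with over 40 N, if the wrist force passes 120 N, or if a joint passes its speed limit or range.

## Working session

There is one attempt and no reset: what is moved stays moved. The work goes in short steps, Python scripts to look and compute and a tool call to move; the robot and the scene stay as the last step left them, time stands still between calls to the robot, and variables do not carry over. Pictures are saved under pics/ and viewed, at most 13 in all, crops included, and the job is handed in when it is done.

Besides the shell and the picture viewer there is one more tool, called after "Emit:" as name(argument=value, ...) on one line, values as JSON. servo_tool: Moves the arm, as the interface text tells. Its arguments: {"type":"object","properties":{"moves":{"type":"array"}},"required":["moves"]}

```bash
mkdir -p pics; ls; cat > h.py <<'E'
import sys; sys.path.insert(0,'.')
from plant import manip
import numpy as np, cv2
def shot(cam,fn):
    f=manip.grab_frame(cam); cv2.imwrite('pics/'+fn,f['image']); np.savez('pics/'+cam,**{k:f[k] for k in('mtx','eye','rotation','image')}); return f
def ray(cam,u,v):
    f=np.load('pics/'+cam+'.npz'); d=f['rotation']@np.linalg.inv(f['mtx'])@[u,v,1.]; return f['eye'],d
def atz(cam,u,v,z):
    e,d=ray(cam,u,v); return e+d*(z-e[2])/d[2]
def proj(cam,p):
    f=np.load('pics/'+cam+'.npz'); q=f['mtx']@f['rotation'].T@(np.array(p)-f['eye']); return q[:2]/q[2]
E
python3 - <<'E'
from h import *
for c in('side','top'):
    f=shot(c,c+'0.png'); print(f['mtx'],f['eye'],f['rotation'],f['image'].shape)
print(manip.state())
E
```

```text
pics
[[409.8324393    0.         323.44574255]
 [  0.         409.8324393  202.27744087]
 [  0.           0.           1.        ]] [-0.07670228  0.70108669  1.06227104] [ 0.12736391 -0.31254227  0.86491052 -0.37151791] (400, 640, 3)
[[474.11004325   0.         318.3118013 ]
 [  0.         474.11004325 196.0495499 ]
 [  0.           0.           1.        ]] [ 0.30743301 -0.07665273  1.58076481] [-0.05681788  0.70738727 -0.70277388  0.04983825] (400, 640, 3)
{'time': 0.1, 'joint_pos': array([-1.24399257e+00,  5.33183383e-02,  1.61415791e+00,  7.50643058e-06,
        1.47604754e+00, -1.19037103e-01]), 'joint_vel': array([ 0.00156304, -0.00074127, -0.00391663, -0.00052805, -0.00061572,
        0.00065733]), 'joint_efforts': array([ 1.25923165e-03, -3.94901991e+01, -3.71362889e+01, -4.71004842e-05,
        3.94559975e-03,  1.15732757e-06]), 'tool_pos': array([ 0.26931379, -0.56338936,  0.24416818]), 'tool_rot': array([-9.60748767e-04,  9.75255590e-01,  2.21078273e-01, -9.64100724e-05]), 'contact_force': array([ 0.56236317, -0.22686162, -0.81868536]), 'ft_torque': array([ 0.01252979, -0.01391422,  0.00249041]), 'grasp_force': 0.0, 'gripper_width': 1.0018141107890177}
```

```bash
python3 - <<'E'
s=open('h.py').read()
s=s.replace("def shot","from scipy.spatial.transform import Rotation as R\ndef rm(q): return R.from_quat(np.roll(q,-1)).as_matrix()\ndef shot").replace("f['rotation']@","rm(f['rotation'])@").replace("f['rotation'].T","rm(f['rotation']).T")
open('h.py','w').write(s)
E
python3 -c "
from h import *
print(proj('top',[0.269,-.564,.245]),proj('side',[0.269,-.564,.245]))"
```

```text
[499.14062568 283.56274992] [474.07064801 135.79724333]
```

View pics/top0.png

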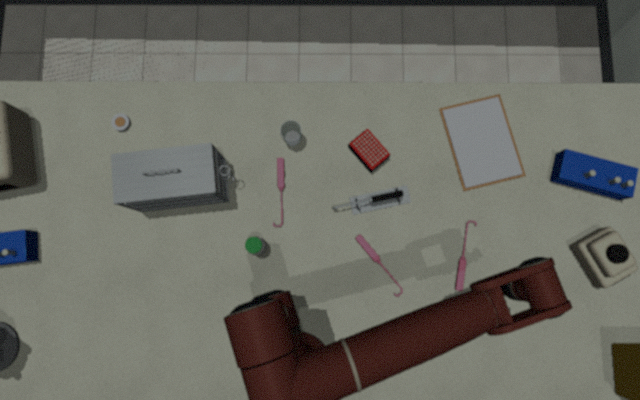

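View pics/side0.png

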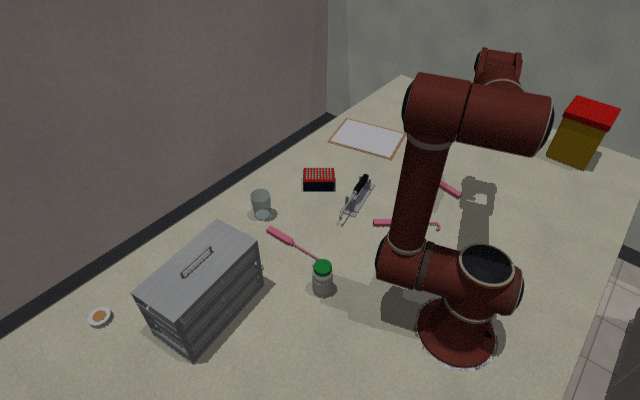

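```bash
python3 - <<'E'
from h import *
a=np.load('pics/top.npz')['image'];b=np.load('pics/side.npz')['image']
def c(im,x,y,w,h,k): return cv2.resize(im[y:y+h,x:x+w],None,fx=k,fy=k,interpolation=cv2.INTER_CUBIC)
A=c(a,105,135,150,85,5);B=c(a,325,180,90,40,5);
C=c(b,235,200,50,100,4);D=c(b,325,165,60,65,5)
im=np.zeros((600,750,3),np.uint8);im=np.zeros((600,800,3),np.uint8)
im[:425,:750]=A
im2=np.zeros((600,800,3),np.uint8);im2[:200,:450]=B;im2[:325,460:760]=D;im2[200:600,:200]=C
E2=c(b,130,215,145,145,2);im2[330:600,210:500]=E2[:270]
cv2.imwrite('pics/z1.png',im);cv2.imwrite('pics/z2.png',im2)
E
```

```text
(no output)
```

View pics/z1.png

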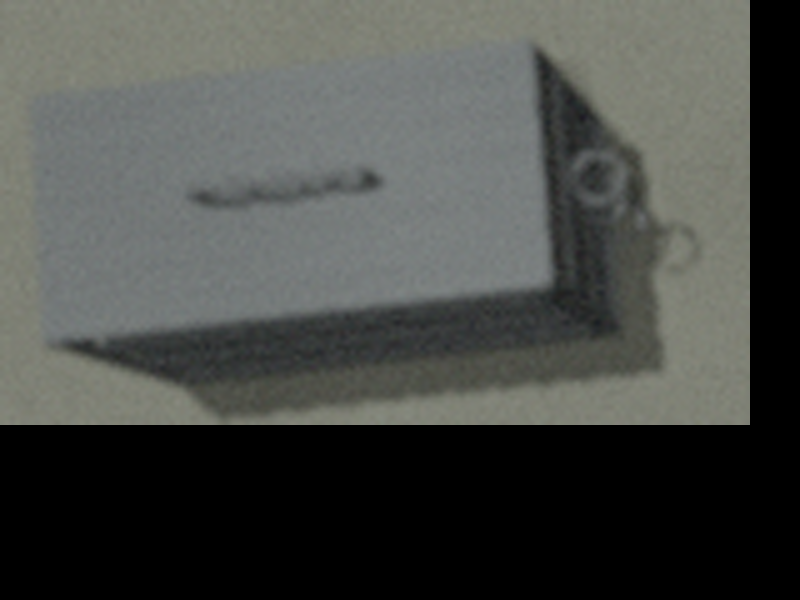

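View pics/z2.png

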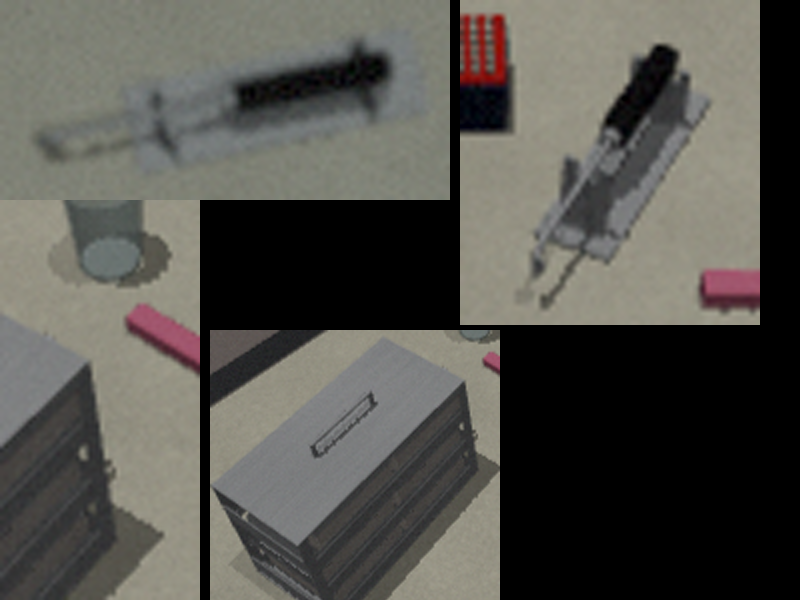

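```bash
python3 - <<'E'
from h import *
np.set_printoptions(precision=4,suppress=True)
A=lambda x,y:(105+x/5-.4,135+y/5-.4)
B=lambda x,y:(325+x/5-.4,180+y/5-.4)
c=[atz('top',*A(*p),.212)[:2] for p in [(535,42),(552,288),(45,345),(30,95)]]
print(c)
for i in range(4):
    d=c[i]-c[i-3]; print(np.linalg.norm(d),np.degrees(np.arctan2(d[1],d[0])))
print('eye',atz('top',*A(598,178),.154),'shadowring',atz('top',*A(680,247),0))
for n,p,z in [('h rear',(388,68),.07),('h front',(238,95),.07),('hookend',(38,137),.058),('notch',(160,113),.06)]: print(n,atz('top',*B(*p),z))
print('rest base',[atz('top',*B(*p),.003)[:2] for p in [(122,88),(415,32),(430,105),(140,172)]])
# side hook check D crop
D=lambda x,y:(325+(x-460)/5-.4,165+y/5-.4)
for n,p,z in [('h rear',(665,50),.07),('h front',(612,128),.07),('bend',(537,248),.058)]: print('side',n,atz('side',*D(*p),z))
Cc=lambda x,y:(235+x/4-.4,200+(y-200)/4-.4)
print('side eye',atz('side',*Cc(108,468),.154)) 
for p in [(261,251)]: pass
for n,p in [('reag',(255,245,.12)),('beak',(291,135,.1)),('tip',(369,150,.06))]: print(n,atz('top',*p))
E
```

```text
[array([0.6735, 0.2565]), array([0.5253, 0.2405]), array([0.4898, 0.5363]), array([0.6397, 0.5562])]
0.14913928764020212 6.194920583366733
0.29800580380905584 -83.16318725688757
0.1511982567198019 -172.4644663587913
0.30152742700062213 96.44592548627566
eye [0.6032 0.2283 0.154 ] shadowring [0.5877 0.2037 0.    ]
h rear [ 0.5481 -0.331   0.07  ]
h front [ 0.5299 -0.2343  0.07  ]
hookend [ 0.5035 -0.1059  0.058 ]
notch [ 0.5193 -0.1848  0.06  ]
rest base [array([ 0.5441, -0.1634]), array([ 0.5834, -0.3609]), array([ 0.5338, -0.3699]), array([ 0.4874, -0.1753])]
side h rear [ 0.547  -0.3261  0.07  ]
side h front [ 0.5256 -0.2293  0.07  ]
side bend [ 0.4993 -0.1075  0.058 ]
side eye [0.4852 0.2685 0.154 ]
reag [0.3764 0.132  0.12  ]
beak [0.7313 0.0283 0.1   ]
tip [ 0.693  -0.2264  0.06  ]
```

```bash
cat >> h.py <<'E'
def go(p,yaw):
    "tool-frame shift (after turning first about tool z) and turn to reach TCP p (m) pointing down, with tool x at yaw deg"
    s=manip.state(); r=rm(s['tool_rot']); c,n=np.cos(np.radians(yaw)),np.sin(np.radians(yaw))
    T=np.array([[c,n,0],[n,-c,0],[0,0,-1.]])
    print('t',round(s['time'],2),'pos',s['tool_pos'].round(4),'yaw',np.degrees(np.arctan2(r[1,0],r[0,0])).round(2),'F',s['contact_force'].round(1),'w',round(s['gripper_width'],3),'g',round(s['grasp_force'],1))
    print('rot',R.from_matrix(r.T@T).as_rotvec(degrees=True).round(2),'then shift mm',(1000*T.T@(np.array(p)-s['tool_pos'])).round(1))
E
python3 - <<'E'
from h import *
go([.5385,-.282,.053],101.5)
print('side eye proj',proj('side',[.603,.2285,.154]),proj('side',[.603,.2285,.089]))
E
```

```text
t 0.1 pos [ 0.2693 -0.5634  0.2442] yaw 25.54 F [ 0.6 -0.2 -0.8] w 1.002 g 0.0
rot [ -0.08  -0.08 -75.96] then shift mm [222.1 319.9 191.2]
side eye proj [243.1486212  237.42584274] [245.7890348 251.5918362]
```

Emit:
servo_tool(moves=[[[0,0,0,0,0,-10,85.4],[0,0,0,0,0,-10,85.4],[0,0,0,0,0,-10,85.4],[0,0,0,0,0,-10,85.4],[0,0,0,0,0,-10,85.4],[0,0,0,0,0,-10,85.4],[0,0,0,0,0,-10,85.4],[0,0,0,0,0,-6,85.4],[37,53,0,0,0,0,85.4],[37,53,0,0,0,0,85.4],[37,53,0,0,0,0,85.4],[37,53,0,0,0,0,85.4]]])

```text
time: 1.6
tool_pos: [0.4426, -0.3809, 0.2448]
tool_rot: [-0.0, 0.633, 0.775, 0.0]
contact_force: [1.3, -0.5, 0.3]
gripper_width: 0.996
grasp_force: 0.0
```

Emit:
servo_tool(moves=[[[37,53,0,0,0,0,85.4],[37,53,0,0,0,0,85.4],[0,0,30,0,0,0,85.4],[0,0,30,0,0,0,85.4],[0,0,20,0,0,0,85.4],[0,0,0,0,0,0,85.4]]])

```text
time: 2.35
tool_pos: [0.5266, -0.2914, 0.1629]
tool_rot: [-0.002, 0.633, 0.775, -0.0]
contact_force: [0.5, -0.2, -0.3]
gripper_width: 0.998
grasp_force: 0.0
```

```bash
python3 - <<'E'
from h import *
go([.5385,-.282,.053],101.5)
for p in [(.6735,.2565,.212),(.525,.24,.212),(.49,.536,.212),(.64,.556,.212)]: print(proj('side',p))
f=shot('side','side1.png');g=shot('top','top1.png')
u,v=proj('side',[.5385,-.282,.07]).astype(int); a=f['image'][v-50:v+50,u-60:u+60]
u,v=proj('top',[.5385,-.282,.07]).astype(int); b=g['image'][v-50:v+50,u-60:u+60]
cv2.imwrite('pics/z3.png',cv2.resize(np.vstack([a,b]),None,fx=3,fy=3,interpolation=cv2.INTER_CUBIC)); print(u,v,proj('side',[.5385,-.282,.07]))
E
```

```text
t 2.35 pos [ 0.5266 -0.2914  0.1629] yaw 101.52 F [ 0.5 -0.2 -0.3] w 0.998 g 0.0
rot [-0.17 -0.19  0.02] then shift mm [  6.8  13.6 109.9]
[216.62231289 217.77290666]
[256.8990836  239.62078079]
[173.54504791 322.12265128]
[129.08829282 292.07098879]
387 196 [360.60871029 181.39906599]
```

View pics/z3.png

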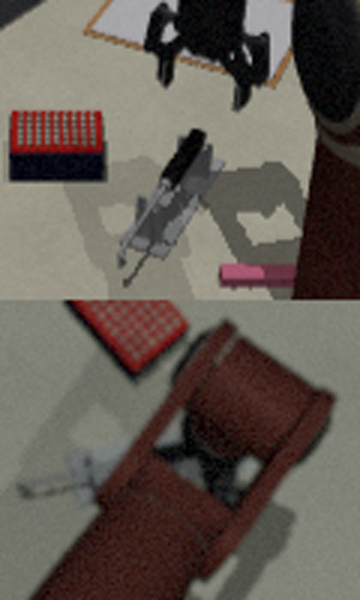

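Emit:
servo_tool(moves=[[[7,13,10,0,0,0,85.4],[0,0,30,0,0,0,85.4],[0,0,30,0,0,0,85.4],[0,0,25,0,0,0,85.4],[0,0,15,0,0,0,85.4],[0,0,0,0,0,0,85.4],[0,0,0,0,0,0,60]]])

```text
time: 3.32
tool_pos: [0.5401, -0.2831, 0.0567]
tool_rot: [0.001, 0.632, 0.775, 0.0]
contact_force: [-0.9, -0.2, 0.4]
gripper_width: 0.814
grasp_force: 0.0
```

```bash
python3 - <<'E'
from h import *
go([.5385,-.282,.053],101.5)
E
```

```text
t 3.33 pos [ 0.5401 -0.2831  0.0567] yaw 101.55 F [-0.9 -0.2  0.4] w 0.814 g 0.0
rot [0.09 0.09 0.05] then shift mm [ 1.4 -1.4  3.7]
```

Emit:
servo_tool(moves=[[[0,0,3,0,0,0,50],[0,0,0,0,0,0,40],[0,0,0,0,0,0,30],[0,0,0,0,0,0,25],[0,0,0,0,0,0,20],[0,0,0,0,0,0,16],[0,0,0,0,0,0,10],[0,0,0,0,0,0,10],[0,0,0,0,0,0,10]]])

```text
time: 4.45
tool_pos: [0.5393, -0.2827, 0.0526]
tool_rot: [0.0, 0.632, 0.775, 0.0]
contact_force: [1.2, 0.2, 2.4]
gripper_width: 0.23
grasp_force: 58.7
```

```bash
python3 - <<'E'
from h import *
go([.5385,-.282,.053],101.5)
E
```

```text
t 4.45 pos [ 0.5393 -0.2827  0.0526] yaw 101.54 F [1.2 0.2 2.4] w 0.23 g 58.7
rot [0.02 0.02 0.04] then shift mm [ 0.8 -0.7 -0.4]
```

Emit:
servo_tool(moves=[[[0,0,-8,0,0,0,10],[0,0,-20,0,0,0,10],[0,0,-35,0,0,0,10],[0,0,-35,0,0,0,10],[0,0,-35,0,0,0,10],[0,0,-27,0,0,0,10],[0,0,0,0,0,0,10],[0,0,0,0,0,0,10]]])

```text
time: 5.45
tool_pos: [0.5386, -0.2823, 0.2114]
tool_rot: [-0.001, 0.632, 0.775, -0.0]
contact_force: [0.4, 0.9, -2.1]
gripper_width: 0.226
grasp_force: 58.6
```

```bash
python3 - <<'E'
from h import *
s=manip.state();T=s['tool_pos'];print(T,s['contact_force'])
f=shot('side','side2.png');g=shot('top','top2.png')
d=np.array([np.cos(np.radians(101.5)),np.sin(np.radians(101.5)),0])
G=T+[0,0,.005]; tip=G+d*.180-[0,0,.028]; bend=G+d*.18
o=[]
for c,im in(('side',f['image']),('top',g['image'])):
    q=proj(c,bend);print(c,'bend',q,'tip',proj(c,tip),'rod60',proj(c,G+d*.06))
    u,v=q.astype(int);print(u,v);o.append(cv2.resize(im[v-40:v+40,u-60:u+60],None,fx=5,fy=5,interpolation=cv2.INTER_CUBIC)[:300] if 0 else cv2.resize(im[v-30:v+30,u-60:u+60],None,fx=5,fy=5,interpolation=cv2.INTER_CUBIC))
cv2.imwrite('pics/z4.png',np.vstack(o))
E
```

```text
[ 0.53857592 -0.28226226  0.21142623] [ 0.39028956  0.93746714 -2.07292424]
side bend [340.81794419 178.96568555] tip [340.45978057 185.58249573] rod60 [356.56414103 158.61677339]
340 178
top bend [333.24374604 200.30976593] tip [333.03798785 201.64674165] rod60 [373.66839412 192.41060548]
333 200
```

View pics/z4.png

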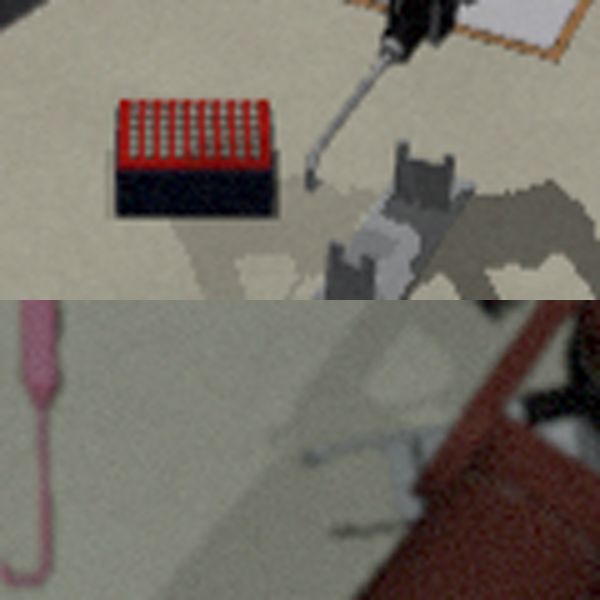

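```bash
python3 - <<'E'
from h import *
from scipy.optimize import least_squares as L
np.set_printoptions(precision=4,suppress=True)
f=lambda p:np.r_[proj('side',p)-[342,179.2],proj('top',p)-[334.2,201.2],(p[2]-.2164)*500]
r=L(f,[.5,-.1,.216]);print(r.x,r.fun)
b=r.x[:2];T=np.array([.5386,-.2823]);d=b-T;print('dir',np.degrees(np.arctan2(d[1],d[0])),'len',np.linalg.norm(d))
# eye via top and rack geometry
yaw=96.7; e=np.array([.6027,.2285]); u=np.array([np.cos(np.radians(yaw)),np.sin(np.radians(yaw))])
off=101.5-np.degrees(np.arctan2(d[1],d[0])); print('tool yaw = hook yaw +',off)
ln=np.linalg.norm(d)
g=e-u*(ln-.0055)   # grasp position with hook span centred in ring
print('target grasp',g); go([*g,.2114],yaw+off)
E
```

```text
[ 0.4999 -0.1084  0.2162] [-0.0011 -0.207  -0.0939  0.081  -0.0899]
dir 102.55092149147119 len 0.17816510934863392
tool yaw = hook yaw + -1.0509214914711862
target grasp [0.6228 0.057 ]
t 5.55 pos [ 0.5382 -0.282   0.2102] yaw 101.53 F [-0.4  0.2 -2.2] w 0.224 g 58.6
rot [-0.15 -0.13  5.89] then shift mm [329.1 117.6  -1.2]
```

Emit:
servo_tool(moves=[[[0,0,0,0,0,5.9,10],[25,10,0,0,0,0,10],[40,16,0,0,0,0,10],[45,18,0,0,0,0,10],[45,18,0,0,0,0,10],[45,18,0,0,0,0,10],[45,18,0,0,0,0,10],[30,13,0,0,0,0,10],[15,6,0,0,0,0,10],[0,0,0,0,0,0,10],[0,0,0,0,0,0,10]]])

```text
time: 6.92
tool_pos: [0.6267, 0.0164, 0.2118]
tool_rot: [-0.0, 0.672, 0.741, -0.001]
contact_force: [-0.1, -0.2, -1.7]
gripper_width: 0.228
grasp_force: 58.6
```

```bash
python3 - <<'E'
from h import *
go([.6228,.057,.2114],95.6)
f=shot('side','side3.png');g=shot('top','top3.png')
T=manip.state()['tool_pos']
b=T+[*(R.from_euler('z',-5.9,degrees=True).as_matrix()@[-.0383,.1736,0])[:2],.005]
o=[]
for c,im in(('side',f['image']),('top',g['image'])):
    q=proj(c,b);print(c,q); u,v=q.astype(int);print(u,v);o.append(cv2.resize(im[v-30:v+30,u-60:u+60],None,fx=5,fy=5,interpolation=cv2.INTER_CUBIC))
cv2.imwrite('pics/z5.png',np.vstack(o))
E
```

```text
t 6.92 pos [0.6267 0.0164 0.2118] yaw 95.58 F [-0.1 -0.2 -1.7] w 0.228 g 58.6
rot [-0.06  0.03 -0.02] then shift mm [40.8  0.1  0.4]
side [248.81779286 215.13255436]
248 215
top [231.83840246 164.74651902]
231 164
```

View pics/z5.png

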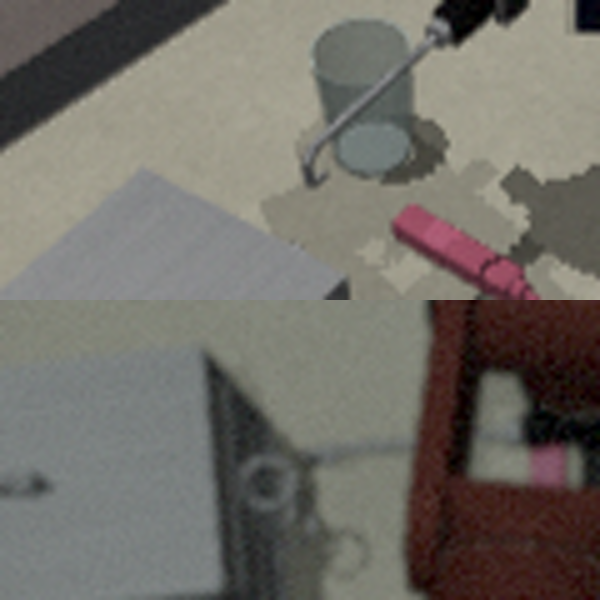

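```bash
python3 - <<'E'
from h import *
from scipy.optimize import least_squares as L
np.set_printoptions(precision=4,suppress=True)
f=lambda p:np.r_[proj('side',p)-[249.6,216.2],proj('top',p)-[232.4,165.2],(p[2]-.2168)*500]
r=L(f,[.6,.2,.216]);print(r.x,r.fun)
e=atz('top',224.0,170.1,.154);print('eye',e)
u=np.array([np.cos(np.radians(96.7)),np.sin(np.radians(96.7))]); 
e2=np.array([.5994,.2485])-u*.0202; print('eye by rack',e2)
e=(e[:2]+e2)/2
d=e+u*.0055-r.x[:2]; t=np.radians(95.6); print('tool shift',1000*d@[np.cos(t),np.sin(t)],1000*d@[np.sin(t),-np.cos(t)])
E
```

```text
[0.6044 0.1922 0.2162] [-0.0612 -0.6159 -0.3007  0.3301 -0.2949]
eye [0.6035 0.2289 0.154 ]
eye by rack [0.6018 0.2284]
tool shift 41.976419658821385 1.6513723257375346
```

Emit:
servo_tool(moves=[[[15,1.5,0,0,0,0,10],[15,0,0,0,0,0,10],[8,0,0,0,0,0,10],[4,0,0,0,0,0,10],[0,0,0,0,0,0,10],[0,0,8,0,0,0,10],[0,0,8,0,0,0,10],[0,0,5,0,0,0,10],[0,0,0,0,0,0,10],[0,0,0,0,0,0,10]]])

```text
time: 8.28
tool_pos: [0.6246, 0.0594, 0.1915]
tool_rot: [0.0, 0.671, 0.741, 0.0]
contact_force: [0.0, 1.0, -1.0]
gripper_width: 0.225
grasp_force: 58.6
```

```bash
python3 - <<'E'
from h import *
go([.6228,.057,.163],95.6)
g=shot('top','top4.png');f=shot('side','side4.png')
o=[]
for im,u,v in((f['image'],246,225),(g['image'],224,168)): o.append(cv2.resize(im[v-30:v+30,u-40:u+40],None,fx=5,fy=5,interpolation=cv2.INTER_CUBIC))
cv2.imwrite('pics/z6.png',np.vstack(o))
E
```

```text
t 8.28 pos [0.6246 0.0594 0.1915] yaw 95.64 F [ 0.  1. -1.] w 0.225 g 58.6
rot [ 0.02 -0.    0.04] then shift mm [-2.2 -2.  28.5]
```

View pics/z6.png

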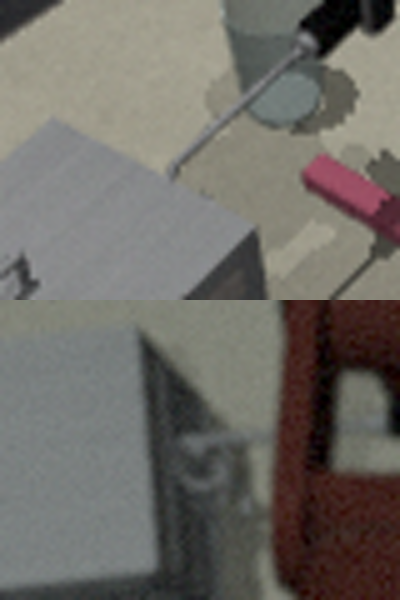

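```bash
python3 - <<'E'
from h import *
for z in (.1965,.168):
  for n,p in (('tip goal',[.6026-.0006,.2287+.0055,z]),('eye',[.6026,.2287,z])):
    q=proj('top',p); w=proj('side',p); print(z,n,q,'crop',(q[0]+.4-184)*5,(q[1]+.4-138)*5+300,'sidecrop',(w[0]+.4-206)*5,(w[1]+.4-195)*5)
g=np.load('pics/top.npz')['image']; c=g[160:176,214:236].mean(2).astype(int); print(c)
E
```

```text
0.1965 tip goal [219.28410385 167.66921114] crop 178.42051925111775 450.3460556990235 sidecrop 172.28178717362724 171.3418789518333
0.1965 eye [221.12930744 167.48188385] crop 187.64653718947258 449.4094192475295 sidecrop 178.77864631917362 165.40921912085707
0.168 tip goal [221.30358058 169.6304528 ] crop 188.51790287780517 460.1522639836915 sidecrop 178.61071236850748 204.63093359349187
0.168 eye [223.11273916 169.44673476] crop 197.56369578524584 459.2336738232808 sidecrop 184.98224931442564 198.7022957979528
[[ 42  54  55  57  38  41  43  53  50  55  67  75  93 104 113 118 126 123
  124 127 122 125]
 [ 52  44  59  60  50  43  51  43  51  53  60  71  72  86 102 114 123 125
  129 127 123 124]
 [ 54  51  64  58  45  51  43  50  46  56  64  74  64  77  91 106 120 121
  120 124 123 124]
 [ 52  53  51  61  54  36  44  48  46  46  64  70  72  78  82  92 111 114
  117 115 116 117]
 [ 55  50  58  59  54  40  58  58  68  66  70  77  88  84  95  97 104 106
  113 117 111 111]
 [ 58  53  50  65  55  59  75  92  91  94  94  96  95  99  98  97 100 102
   99 109 106 106]
 [ 54  48  55  67  63  7
[... 206 characters left out ...]
4  62  57  61  75  84  69  63
   66  93 115 125]
 [ 64  45  56  58  61  67  60  60  63  72  67  63  69  75  77  79  80  68
   74  88 114 125]
 [ 71  45  55  56  70  67  64  63  54  58  59  60  69  84  83  79  73  66
   71  83 104 117]
 [ 68  50  56  60  64  70  72  56  59  53  49  61  78  89  95  80  73  60
   64  76 100 119]
 [ 73  45  47  62  67  72  66  65  55  53  48  59  70  85  97  86  68  61
   58  72  96 117]
 [ 78  47  52  57  56  60  74  82  70  62  63  69  83  96  96  83  69  57
   59  72  96 117]
 [ 80  46  53  60  61  57  68  80  88  87  87  85  87  91  87  82  67  59
   62  74  98 118]
 [ 82  48  47  63  58  45  46  71  78  89  92  91  77  78  75  74  67  63
   66  76  94 121]]
```

```bash
python3 - <<'E'
from h import *
a=cv2.imread('pics/top3.png').mean(2).astype(int);print(a[159:172,226:252])
b=cv2.imread('pics/top4.png').mean(2).astype(int)
print((b-a)[158:176,214:240])
E
```

```text
[[108 120 124 122 129 128 125 124 126 121 124 125 126 125 126 124 126 129
  125 128 126 124 127 123 123 127]
 [ 92 105 116 122 126 123 125 122 126 126 125 131 122 124 124 124 125 124
  126 123 125 124 126 122 123 123]
 [ 80  87  99 119 125 127 125 126 123 125 125 122 125 124 127 127 121 120
  118 120 117 123 119 114 117 118]
 [ 70  80  89 108 121 123 123 124 119 119 118 120 115 121 118 121 118 118
  113 113 115 115 114 109 114 112]
 [ 65  74  80  91 107 113 111 116 113 114 116 110 108 107 107 110 107 109
  110 102 109 107 102 101 102 103]
 [ 78  74  79  77  83  89  94 101 105 106 108 106 100 103 102 103 103 108
  106 106 106 104 103 105 106 104]
 [ 88  86  79  73  70  81  76  72  82  93 106  99  99  96 101 105 110 110
  114 113 116 114 115 115 112 114]
 [ 95  93  91  79  70  63  68  62  79  96 104 101  99 108 112 110 115 119
  122 123 121 121 123 125 121 121]
 [ 83  88  88  81  73  65  58  78  95 110 107 111 111 112 115 115 119 123
  125 121 119 122 120 121 123 123]
 [ 67  77  90  97  84  69  70  90 111 123 123 121 121 118 120 120 121 123
  128 123 122 122 125 119 124 121]
 [ 69  83 
[... 1580 characters left out ...]
24  -5  -4
    0  -2   1   1  -2  -8 -32 -60]
 [ -1   2  -1  -4   4  -5  -3   5   3   1   8   0  -9  -3 -13 -19  -8   2
   -3   1   2  -4  -1  -6 -33 -63]
 [ -6   4   1  -3   0  -2   8  -9   4   3  -6   3   7   3  -9 -17 -10  -7
   -3   6   2   0   6 -10 -42 -65]
 [ -4   0 -10   3   1   2  -2  -1  -4  11   0   1  -2  -4  -3  -9   3   5
    1  -4   1   3   0 -16 -40 -69]
 [ -1   3   3   1 -10  -4   7   6  -4  -7   0  -2   6   1   0  -3   3  -5
    4   4  -4  -1   1 -13 -40 -68]
 [  6  -8   6   4  -2   4   3  -6   6  -1  -3  -3   2   1   1  -2   0   0
   -1   7   0   0   0 -13 -45 -66]
 [ -3  -7  -4  -1   1  -8  -8   2   0  -2   2   1  -7   0  -9 -16  -1   5
    3   2  -7   5  -3 -12 -33 -69]]
```

Emit:
servo_tool(moves=[[[0,-3.5,0,0,0,0,10],[0,0,0,0,0,0,10],[0,0,3,0,0,0,10],[0,0,0,0,0,0,10]]])

```text
time: 8.88
tool_pos: [0.6207, 0.0591, 0.1878]
tool_rot: [-0.0, 0.671, 0.741, -0.0]
contact_force: [0.5, 0.2, -1.8]
gripper_width: 0.223
grasp_force: 58.7
```

```bash
python3 - <<'E'
from h import *
go([.6228,.057,.163],95.6)
g=shot('top','top5.png')
b=g['image'].mean(2).astype(int);a=cv2.imread('pics/top3.png').mean(2).astype(int)
print((b-a)[162:174,216:232])
cv2.imwrite('pics/z7.png',cv2.resize(g['image'][150:190,200:250],None,fx=12,fy=12,interpolation=cv2.INTER_CUBIC))
E
```

```text
t 8.88 pos [0.6207 0.0591 0.1878] yaw 95.64 F [ 0.5  0.2 -1.8] w 0.223 g 58.7
rot [-0.05 -0.01  0.04] then shift mm [-2.3  1.9 24.8]
[[ -5   6   6   8  13 -10   0   4  10  -5  -2  -2   5  -1  -4   3]
 [ -5   3  -5  -1   9  -2   2  -2  -7  -8   5  -4   1   0  -4  -1]
 [ -2   3   0  -4  -3   1   4   4  -4   1  -3   2  -4   4   1   8]
 [  3   1   8  -6  -4   0   0   5  -1   2   7   3   6   7  12   9]
 [ -4  -2  -3 -10  -2  -1   6  19  14  18  14  14  12  15  26  33]
 [  3   0  -6 -14  -4   8  24  36  32  38  22  15  15  16  24  25]
 [  1   3  -6  -8  -2  20  33  53  38  26  21  13   6   1   0   4]
 [ -2  -1  -4 -13  -7  12  20  28  24   7  -2 -13 -11  -7  -8 -10]
 [ -5   1  -3  -6 -10  -8   4   8  10   0  -8  -5 -12 -10 -11  -5]
 [ -4  -8  -2  -2   3 -11  -3  -1  -6  -6   2  -2 -20 -13 -15  -5]
 [ -6  -2   4  -5   4  -4  -2   4   0   1   0   1 -11 -14  -7  -1]
 [ -2   3   1  -1   1   2   0  -7  -5  -6   8  -8   4  -7  -3  -4]]
```

View pics/z7.png

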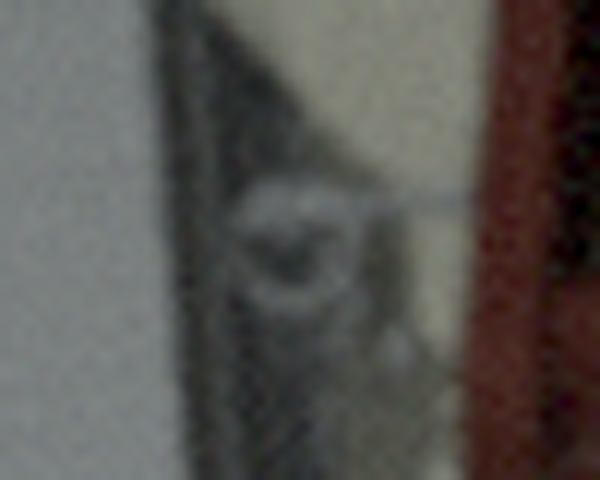

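Emit:
servo_tool(moves=[[[1,-1,2,0,0,0,10],[0,0,2,0,0,0,10],[0,0,1.5,0,0,0,10],[0,0,1,0,0,0,10],[0,0,1,0,0,0,10],[0,0,0,0,0,0,10]]])

```text
time: 9.68
tool_pos: [0.6198, 0.06, 0.1807]
tool_rot: [-0.0, 0.671, 0.741, -0.0]
contact_force: [-0.1, -0.6, -1.7]
gripper_width: 0.226
grasp_force: 58.7
```

Emit:
servo_tool(moves=[[[0,0,1,0,0,0,10],[0,0,1,0,0,0,10],[0,0,0,0,0,0,10]]])

```text
time: 10.05
tool_pos: [0.6198, 0.06, 0.1786]
tool_rot: [-0.0, 0.671, 0.741, -0.0]
contact_force: [-0.1, 1.2, -1.5]
gripper_width: 0.226
grasp_force: 58.7
```

Emit:
servo_tool(moves=[[[0,0,1,0,0,0,10],[0,0,1,0,0,0,10],[0,0,0,0,0,0,10]]])

```text
time: 10.42
tool_pos: [0.6198, 0.06, 0.1766]
tool_rot: [-0.0, 0.671, 0.741, -0.0]
contact_force: [0.0, 0.3, -1.0]
gripper_width: 0.222
grasp_force: 58.7
```

Emit:
servo_tool(moves=[[[0,0,1.5,0,0,0,10],[0,0,1.5,0,0,0,10],[0,0,1.5,0,0,0,10],[0,0,0,0,0,0,10]]])

```text
time: 10.92
tool_pos: [0.6198, 0.0599, 0.1721]
tool_rot: [-0.0, 0.671, 0.741, -0.0]
contact_force: [0.4, -1.1, -1.3]
gripper_width: 0.224
grasp_force: 58.6
```

Emit:
servo_tool(moves=[[[0,0,2,0,0,0,10],[0,0,2,0,0,0,10],[0,0,2,0,0,0,10],[0,0,2,0,0,0,10],[0,0,1,0,0,0,10],[0,0,0,0,0,0,10],[0,0,0,0,0,0,10]]])

```text
time: 11.8
tool_pos: [0.6198, 0.06, 0.1633]
tool_rot: [0.0, 0.671, 0.741, -0.0]
contact_force: [-0.8, -0.7, -1.6]
gripper_width: 0.228
grasp_force: 58.6
```

```bash
python3 - <<'E'
from h import *
go([.6228,.057,.163],95.6)
E
```

```text
t 11.8 pos [0.6198 0.06   0.1633] yaw 95.64 F [-0.8 -0.7 -1.6] w 0.228 g 58.6
rot [-0.01  0.01  0.04] then shift mm [-3.3  2.7  0.3]
```

Emit:
servo_tool(moves=[[[-2,0,0,0,0,0,10],[-2,0,0,0,0,0,10],[-2,0,0,0,0,0,10],[-2,0.1,0,0,0,0,10],[-2,0.1,0,0,0,0,10],[-2,0,0,0,0,0,10],[-2,0,0,0,0,0,10],[-2,0.1,0,0,0,0,10],[-2,0.1,0,0,0,0,10],[-2,0,0,0,0,0,10]]])

```text
time: 13.05
tool_pos: [0.6222, 0.0403, 0.1633]
tool_rot: [-0.0, 0.671, 0.741, 0.0]
contact_force: [0.1, 2.7, -1.7]
gripper_width: 0.222
grasp_force: 58.6
```

```bash
python3 - <<'E'
from h import *
go([.6198,.06,.1633],95.6)
g=shot('top','top6.png')
cv2.imwrite('pics/z8.png',cv2.resize(g['image'][140:195,190:270],None,fx=8,fy=8,interpolation=cv2.INTER_CUBIC))
E
```

```text
t 13.05 pos [0.6222 0.0403 0.1633] yaw 95.64 F [ 0.1  2.7 -1.7] w 0.222 g 58.6
rot [-0.   -0.04  0.04] then shift mm [19.9 -0.4 -0. ]
```

View pics/z8.png

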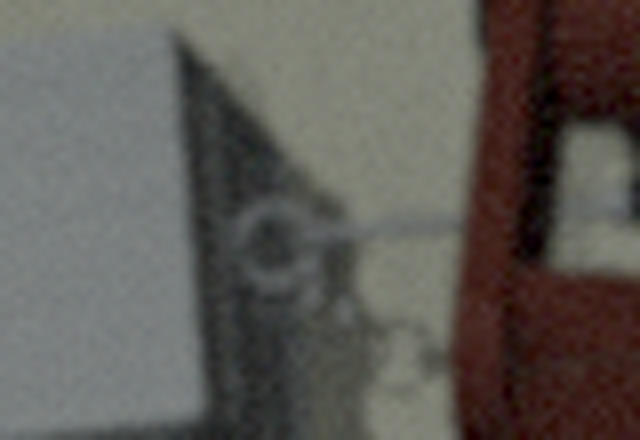

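```bash
python3 - <<'E'
from h import *
a=cv2.imread('pics/top3.png').mean(2).astype(int);b=cv2.imread('pics/top6.png').mean(2).astype(int)
print(a[160:181,216:242]);print(b[160:181,216:242])
for y,z in((.2285,.154),(.2187,.154),(.2385,.089),(.2385,.024)): print(y,z,proj('top',[.6035-(y-.2285)*.117,y,z]))
E
```

```text
[[ 60  48  45  42  47  47  45  48  61  74  92 105 116 122 126 123 125 122
  126 126 125 131 122 124 124 124]
 [ 58  64  53  40  47  44  45  56  64  70  80  87  99 119 125 127 125 126
  123 125 125 122 125 124 127 127]
 [ 60  57  38  37  41  54  46  50  58  70  70  80  89 108 121 123 123 124
  119 119 118 120 115 121 118 121]
 [ 57  61  49  40  43  52  45  55  67  71  65  74  80  91 107 113 111 116
  113 114 116 110 108 107 107 110]
 [ 56  58  45  46  48  54  58  61  72  74  78  74  79  77  83  89  94 101
  105 106 108 106 100 103 102 103]
 [ 58  59  43  44  58  77  86  84  86  88  88  86  79  73  70  81  76  72
   82  93 106  99  99  96 101 105]
 [ 56  64  52  59  75  94  95  83  86  92  95  93  91  79  70  63  68  62
   79  96 104 101  99 108 112 110]
 [ 52  59  63  78  87  89  77  63  68  72  83  88  88  81  73  65  58  78
   95 110 107 111 111 112 115 115]
 [ 58  56  67  84  86  76  56  41  52  57  67  77  90  97  84  69  70  90
  111 123 123 121 121 118 120 120]
 [ 55  65  65  77  78  58  53  49  58  63  69  83  95 103  85  72  74  90
  113 124 124 123 124 124 125 126]
 [ 56  60 
[... 2943 characters left out ...]
  54  46  41  45  68  73  71  72  66  73  91  96  70  61  65  74
   94 116 122 126 123 122 122 123]
 [ 48  52  57  53  42  51  57  47  52  57  58  79  94  90  78  62  84  87
   83 102 121 123 123 121 121 118]
 [ 48  62  67  52  42  57  60  61  62  61  70  78  83  81  66  76  93  98
   88  92 110 118 120 116 118 123]
 [ 47  52  61  48  44  47  59  57  60  59  66  75  77  67  69  76  92  99
   80  78  96 107 110 111 113 116]
 [ 43  57  60  50  41  45  49  57  55  61  63  63  74  77  74  75  83  89
   80  73  78  93  98  97  99 108]]
0.2285 0.154 [224.13474093 170.09753404]
0.2187 0.154 [227.32810513 169.74860966]
0.2385 0.089 [225.17794935 174.57934331]
0.2385 0.024 [229.13154171 178.37088344]
```

Emit:
servo_tool(moves=[[[-2,0.1,0,0,0,0,10],[-2,0,0,0,0,0,10],[-2,0,0,0,0,0,10],[-2,0.1,0,0,0,0,10],[-2,0,0,0,0,0,10]]])

```text
time: 13.72
tool_pos: [0.6234, 0.0301, 0.1633]
tool_rot: [-0.0, 0.671, 0.741, 0.0]
contact_force: [0.3, 1.8, -0.9]
gripper_width: 0.224
grasp_force: 58.6
```

```bash
python3 - <<'E'
from h import *
go([.6198,.06,.1633],95.6)
b=cv2.imread('pics/top6.png').mean(2).astype(int);c=shot('top','top7.png')['image'].mean(2).astype(int)
F=[]
for i in range(6): manip.grab_frame('top'); F.append(manip.state()['contact_force'])
print(np.mean(F,0)); print(c[162:178,216:242])
E
```

```text
t 13.72 pos [0.6234 0.0301 0.1633] yaw 95.64 F [ 0.3  1.8 -0.9] w 0.224 g 58.6
rot [ 0.   -0.    0.04] then shift mm [30.1 -0.7  0. ]
[ 0.01559861  0.78453605 -1.88007749]
[[116  79  55  61  74  68  49  41  50  56  58  75  91 108 114 122 126 124
  126 126 124 121 123 118 125 124]
 [116  72  49  59  73  69  48  50  52  57  66  76  81  96 105 112 120 120
  124 126 124 123 122 124 127 123]
 [116  76  50  51  67  77  48  47  59  68  79  87  90  85  90  94 110 114
  118 122 125 122 124 124 125 124]
 [110  75  48  54  67  77  48  49  77  89  95  92  89  87  90  88  90  99
  103 105 110 118 124 124 124 125]
 [114  81  43  51  71  77  58  69  89  88  82  78  74  79  91  88  86  79
   84  90 101 122 119 117 117 119]
 [122  84  58  55  74  82  77  82  82  72  72  60  61  71  82  89  90  86
   88  89 107 114 114 116 111 113]
 [119  89  56  57  71  82  86  87  77  58  49  56  60  65  78  87  94  98
   96 101 106 107 106 109 105 107]
 [120  99  66  59  75  92  91  86  64  55  50  61  71  77  83  80  90  83
   89  94  96 104 103 103 107 104]
 [119 101  68  55  78  91  86  81  62  50  57  65  67  67  74  74  72  71
   76  78  88 102 105 109 117 119]
 [121 111  75  51  69  82  81  82  70  52  54  61  62  67  71  82  85  69
   67  71  82  97 113 117 121 120]
 [124 114  69  50  65  80  82  88  82  71  60  59  63  76  80  89  80  81
   72  68  73  94 114 127 118 122]
 [124 116  73  47  57  69  72  81  87  85  73  70  78  84  95  85  75  68
   72  66  82  98 118 122 119 120]
 [120 113  78  42  60  68  58  57  77  85  85  84  87  89  84  74  71  66
   65  71  84 107 117 118 121 120]
 [125 119  78  47  52  77  66  52  55  65  73  80  84  76  70  60  61  61
   66  83  90 114 119 123 123 118]
 [124 116  74  47  57  64  69  57  43  52  52  67  74  72  66  63  63  70
   68  73  90 107 120 126 124 119]
 [125 117  79  52  58  71  78  55  47  58  58  56  62  67  65  61  66  72
   67  76  84 103 120 123 122 120]]
```

Emit:
servo_tool(moves=[[[-4,0.1,0,0,0,0,10],[-4,0.1,0,0,0,0,10],[-4,0,0,0,0,0,10],[-4,0.1,0,0,0,0,10],[-4,0.1,0,0,0,0,10],[-4,0,0,0,0,0,10],[-4,0.1,0,0,0,0,10],[-4,0.1,0,0,0,0,10],[-4,0.1,0,0,0,0,10],[-4,0,0,0,0,0,10],[-4,0.1,0,0,0,0,10],[-4,0,0,0,0,0,10]]])

```text
time: 15.58
tool_pos: [0.629, -0.0178, 0.1633]
tool_rot: [0.0, 0.671, 0.741, 0.0]
contact_force: [0.4, 2.5, -2.5]
gripper_width: 0.226
grasp_force: 58.5
```

```bash
python3 - <<'E'
from h import *
go([.6198,.06,.1633],95.6)
c=shot('top','top8.png')['image'];F=[]
for i in range(4): manip.grab_frame('top'); F.append(manip.state()['contact_force'])
print(np.mean(F,0)); T=manip.state()['tool_pos']; print(proj('top',T+[-.0178,.178-.0095+.0095,-.01]))
cv2.imwrite('pics/z9.png',cv2.resize(c[130:200,190:300],None,fx=6,fy=6,interpolation=cv2.INTER_CUBIC))
E
```

```text
t 15.57 pos [ 0.629  -0.0178  0.1633] yaw 95.64 F [ 0.4  2.5 -2.5] w 0.226 g 58.5
rot [0.01 0.   0.04] then shift mm [78.3 -1.5  0. ]
[-0.35198458  0.43631261 -1.64421003]
[246.45143639 167.82901441]
```

View pics/z9.png

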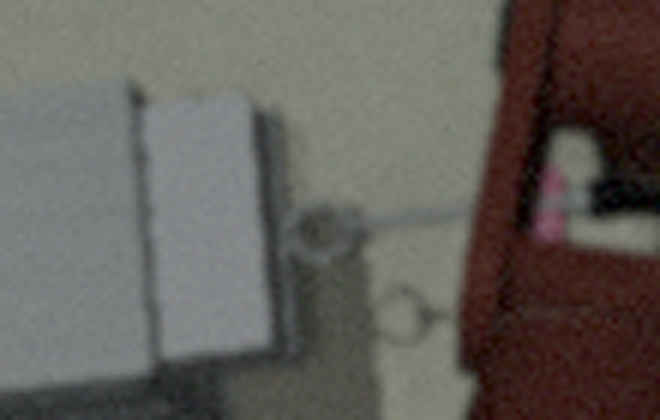

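Emit:
servo_tool(moves=[[[-4,0.1,0,0,0,0,10],[-4,0.1,0,0,0,0,10],[-4,0,0,0,0,0,10],[-4,0.1,0,0,0,0,10],[-4,0.1,0,0,0,0,10],[-2,0,0,0,0,0,10],[-1,0,0,0,0,0,10]]])

```text
time: 16.7
tool_pos: [0.6316, -0.0405, 0.1633]
tool_rot: [0.0, 0.672, 0.741, -0.0]
contact_force: [-1.0, 1.5, -2.1]
gripper_width: 0.223
grasp_force: 58.6
```

Emit:
servo_tool(moves=[[[-1.6,0,0,0,0,0,10],[0,0,0,0,0,0,10]]])

```text
time: 16.95
tool_pos: [0.6318, -0.0421, 0.1633]
tool_rot: [0.0, 0.671, 0.741, -0.0]
contact_force: [-0.3, 1.6, -2.9]
gripper_width: 0.223
grasp_force: 58.6
```

Emit:
servo_tool(moves=[[[-0.8,0,0,0,0,0,10],[-0.8,0,0,0,0,0,10]]])

```text
time: 17.2
tool_pos: [0.6319, -0.0435, 0.1633]
tool_rot: [-0.0, 0.671, 0.741, 0.0]
contact_force: [0.2, 2.9, -2.2]
gripper_width: 0.226
grasp_force: 58.6
```

Emit:
servo_tool(moves=[[[-0.8,0.1,0,0,0,0,10],[-0.8,0,0,0,0,0,10]]])

```text
time: 17.45
tool_pos: [0.6322, -0.0451, 0.1633]
tool_rot: [0.0, 0.671, 0.741, 0.0]
contact_force: [-0.1, 1.8, -1.3]
gripper_width: 0.222
grasp_force: 58.6
```

Emit:
servo_tool(moves=[[[-0.8,0,0,0,0,0,10],[-0.8,0,0,0,0,0,10]]])

```text
time: 17.7
tool_pos: [0.6323, -0.0468, 0.1633]
tool_rot: [0.0, 0.671, 0.741, 0.0]
contact_force: [0.3, 1.7, -2.7]
gripper_width: 0.226
grasp_force: 58.6
```

Emit:
servo_tool(moves=[[[-0.8,0,0,0,0,0,10],[-0.9,0,0,0,0,0,10]]])

```text
time: 17.95
tool_pos: [0.6325, -0.0485, 0.1633]
tool_rot: [0.0, 0.671, 0.741, 0.0]
contact_force: [-0.4, 2.4, -2.2]
gripper_width: 0.226
grasp_force: 58.5
```

Emit:
servo_tool(moves=[[[-0.8,0,0,0,0,0,10],[-0.9,0,0,0,0,0,10]]])

```text
time: 18.2
tool_pos: [0.6327, -0.0501, 0.1633]
tool_rot: [0.0, 0.671, 0.741, 0.0]
contact_force: [-0.3, 2.2, -2.8]
gripper_width: 0.225
grasp_force: 58.5
```

Emit:
servo_tool(moves=[[[-0.8,0.1,0,0,0,0,10],[-0.9,0,0,0,0,0,10]]])

```text
time: 18.45
tool_pos: [0.6329, -0.0518, 0.1633]
tool_rot: [0.0, 0.671, 0.741, 0.0]
contact_force: [-0.6, 2.0, -2.1]
gripper_width: 0.223
grasp_force: 58.5
```

Emit:
servo_tool(moves=[[[-0.8,0,0,0,0,0,10],[-0.9,0,0,0,0,0,10]]])

```text
time: 18.7
tool_pos: [0.6331, -0.0535, 0.1633]
tool_rot: [0.0, 0.671, 0.741, 0.0]
contact_force: [-0.4, 2.2, -2.0]
gripper_width: 0.227
grasp_force: 58.5
```

Emit:
servo_tool(moves=[[[-0.8,0,0,0,0,0,10],[-0.9,0,0,0,0,0,10]]])

```text
time: 18.95
tool_pos: [0.6332, -0.0552, 0.1633]
tool_rot: [0.0, 0.671, 0.741, 0.0]
contact_force: [-0.3, 2.4, -1.7]
gripper_width: 0.228
grasp_force: 58.5
```

Emit:
servo_tool(moves=[[[-0.8,0,0,0,0,0,10],[-0.9,0,0,0,0,0,10]]])

```text
time: 19.2
tool_pos: [0.6334, -0.0569, 0.1633]
tool_rot: [0.0, 0.671, 0.741, 0.0]
contact_force: [0.1, 2.3, -1.3]
gripper_width: 0.227
grasp_force: 58.5
```

Emit:
servo_tool(moves=[[[-0.9,0.1,0,0,0,0,10],[-0.9,0,0,0,0,0,10]]])

```text
time: 19.45
tool_pos: [0.6337, -0.0587, 0.1633]
tool_rot: [0.0, 0.671, 0.741, -0.0]
contact_force: [0.4, 1.6, -2.3]
gripper_width: 0.226
grasp_force: 58.5
```

Emit:
servo_tool(moves=[[[-0.9,0,0,0,0,0,10],[-0.9,0,0,0,0,0,10]]])

```text
time: 19.7
tool_pos: [0.6339, -0.0605, 0.1633]
tool_rot: [0.0, 0.671, 0.741, 0.0]
contact_force: [0.7, 2.2, -2.2]
gripper_width: 0.22
grasp_force: 58.5
```

Emit:
servo_tool(moves=[[[-0.9,0,0,0,0,0,10],[-0.9,0,0,0,0,0,10]]])

```text
time: 19.95
tool_pos: [0.634, -0.0623, 0.1633]
tool_rot: [0.0, 0.671, 0.741, 0.0]
contact_force: [0.4, 1.7, -1.8]
gripper_width: 0.223
grasp_force: 58.5
```

Emit:
servo_tool(moves=[[[-0.9,0,0,0,0,0,10],[-0.9,0,0,0,0,0,10]]])

```text
time: 20.2
tool_pos: [0.6342, -0.0641, 0.1633]
tool_rot: [0.0, 0.671, 0.741, 0.0]
contact_force: [0.9, 1.8, -1.9]
gripper_width: 0.228
grasp_force: 58.5
```

Emit:
servo_tool(moves=[[[-0.9,0.1,0,0,0,0,10],[-0.9,0,0,0,0,0,10]]])

```text
time: 20.45
tool_pos: [0.6345, -0.0658, 0.1633]
tool_rot: [-0.0, 0.671, 0.741, -0.0]
contact_force: [0.2, 2.7, -1.6]
gripper_width: 0.225
grasp_force: 58.5
```

Emit:
servo_tool(moves=[[[-0.9,0,0,0,0,0,10],[-0.8,0,0,0,0,0,10]]])

```text
time: 20.7
tool_pos: [0.6347, -0.0675, 0.1633]
tool_rot: [0.0, 0.671, 0.741, 0.0]
contact_force: [0.5, 0.6, -2.0]
gripper_width: 0.22
grasp_force: 58.5
```

Emit:
servo_tool(moves=[[[-0.9,0,0,0,0,0,10],[-0.9,0,0,0,0,0,10]]])

```text
time: 20.95
tool_pos: [0.6347, -0.0686, 0.1631]
tool_rot: [-0.001, 0.671, 0.741, 0.0]
contact_force: [0.3, 5.0, -2.2]
gripper_width: 0.228
grasp_force: 58.5
```

Emit:
servo_tool(moves=[[[-0.4,0,0,0,0,0,10],[0,0,0,0,0,0,10]]])

```text
time: 21.2
tool_pos: [0.6347, -0.0687, 0.163]
tool_rot: [-0.001, 0.671, 0.741, 0.001]
contact_force: [0.8, 5.8, -2.0]
gripper_width: 0.227
grasp_force: 58.5
```

Emit:
servo_tool(moves=[[[-0.6,0,0,0,0,0,10],[0,0,0,0,0,0,10]]])

```text
time: 21.45
tool_pos: [0.6347, -0.0687, 0.1628]
tool_rot: [-0.001, 0.671, 0.741, 0.001]
contact_force: [0.7, 6.7, -1.9]
gripper_width: 0.223
grasp_force: 58.5
```

Emit:
servo_tool(moves=[[[-0.7,0,0,0,0,0,10],[-0.5,0,0,0,0,0,10],[0,0,0,0,0,0,10],[0,0,0,0,0,0,10],[0,0,0,0,0,0,10],[0,0,0,0,0,0,10],[0,0,0,0,0,0,10]]])

```text
time: 22.32
tool_pos: [0.6346, -0.0689, 0.1625]
tool_rot: [-0.002, 0.671, 0.741, 0.001]
contact_force: [0.3, 10.0, -2.2]
gripper_width: 0.225
grasp_force: 58.5
```

```bash
python3 - <<'E'
from h import *
F=[]
for i in range(4): manip.grab_frame('top'); F.append(manip.state()['contact_force'])
print(np.mean(F,0)); go([.6198,.06,.1633],95.6)
E
```

```text
[ 0.23145439 10.12346691 -2.64696316]
t 22.52 pos [ 0.6346 -0.0689  0.1626] yaw 95.67 F [-0.2  9.6 -3.1] w 0.222 g 58.5
rot [-0.05 -0.29  0.07] then shift mm [129.8  -2.2  -0.7]
```

Emit:
servo_tool(moves=[[[1.5,0,0,0,0,0,10],[1.5,0,0,0,0,0,10],[2,0,0,0,0,0,10],[2,-0.1,0,0,0,0,10],[2,0,0,0,0,0,10],[2,-0.1,0,0,0,0,10],[2,0,0,0,0,0,10],[2,0,0,0,0,0,10],[2,0,0,0,0,0,10],[0,0,0,0,0,0,10]]])

```text
time: 23.78
tool_pos: [0.6331, -0.0544, 0.1633]
tool_rot: [-0.0, 0.671, 0.741, -0.0]
contact_force: [-0.1, 0.9, -1.1]
gripper_width: 0.222
grasp_force: 58.7
```

Emit:
servo_tool(moves=[[[0,0,-2,0,0,0,10],[0,0,-2,0,0,0,10],[0,0,-2,0,0,0,10],[0,0,-1,0,0,0,10],[0,0,0,0,0,0,10]]])

```text
time: 24.4
tool_pos: [0.6332, -0.0546, 0.1705]
tool_rot: [0.0, 0.671, 0.741, 0.0]
contact_force: [0.5, 0.6, -1.7]
gripper_width: 0.225
grasp_force: 58.7
```

```bash
python3 - <<'E'
from h import *
F=[]
for i in range(4): manip.grab_frame('top'); F.append(manip.state()['contact_force'])
print(np.mean(F,0)); go([.6198,.06,.1633],95.6)
E
```

```text
[-0.50945844  0.0843936  -1.987207  ]
t 24.6 pos [ 0.6331 -0.0545  0.1702] yaw 95.64 F [-0.4 -0.  -1.8] w 0.221 g 58.7
rot [-0.01 -0.    0.04] then shift mm [115.3  -2.1   6.9]
```

Emit:
servo_tool(moves=[[[0,0,-1,0,0,0,10],[0,0,-1,0,0,0,10],[0,0,-1,0,0,0,10],[0,0,0,0,0,0,10]]])

```text
time: 25.1
tool_pos: [0.6333, -0.0546, 0.1735]
tool_rot: [0.0, 0.671, 0.741, 0.0]
contact_force: [0.2, 0.3, -1.9]
gripper_width: 0.224
grasp_force: 58.7
```

Emit:
servo_tool(moves=[[[0,0,-1,0,0,0,10],[0,0,0,0,0,0,10]]])

```text
time: 25.35
tool_pos: [0.6332, -0.0546, 0.1744]
tool_rot: [0.0, 0.671, 0.741, 0.0]
contact_force: [-0.5, 0.4, -0.9]
gripper_width: 0.226
grasp_force: 58.7
```

No contact; the toe is rising inside the ring.

Emit:
servo_tool(moves=[[[0,0,-1.5,0,0,0,10],[0,0,-1.5,0,0,0,10],[0,0,-1.5,0,0,0,10],[0,0,0,0,0,0,10]]])

```text
time: 25.85
tool_pos: [0.6333, -0.0546, 0.1791]
tool_rot: [0.0, 0.671, 0.741, 0.0]
contact_force: [0.2, 0.5, -1.4]
gripper_width: 0.225
grasp_force: 58.7
```

Emit:
servo_tool(moves=[[[0,0,-2,0,0,0,10],[0,0,-3,0,0,0,10],[0,0,-4,0,0,0,10],[0,0,-6,0,0,0,10],[0,0,-8,0,0,0,10],[0,0,-8,0,0,0,10],[0,0,-4,0,0,0,10],[0,0,0,0,0,0,10]]])

```text
time: 26.85
tool_pos: [0.6334, -0.0546, 0.2145]
tool_rot: [0.0, 0.671, 0.741, 0.0]
contact_force: [-0.3, -0.2, -2.3]
gripper_width: 0.225
grasp_force: 58.7
```

```bash
python3 - <<'E'
from h import *
go([.5393,-.2827,.2134],101.54)
c=shot('top','top9.png')['image'];cv2.imwrite('pics/z10.png',cv2.resize(c[120:240,180:420],None,fx=3,fy=3,interpolation=cv2.INTER_CUBIC))
E
```

```text
t 26.85 pos [ 0.6334 -0.0546  0.2145] yaw 95.64 F [-0.3 -0.2 -2.3] w 0.225 g 58.7
rot [ 0.05  0.02 -5.9 ] then shift mm [-204.7 -137.8    1.1]
```

Emit:
servo_tool(moves=[[[-10,0,0,0,0,0,10],[-25,-10,0,0,0,0,10],[-30,-12,0,0,0,0,10]]])

```text
time: 27.28
tool_pos: [0.6174, -0.1222, 0.2133]
tool_rot: [-0.0, 0.671, 0.741, -0.0]
contact_force: [0.3, -1.0, -2.2]
gripper_width: 0.229
grasp_force: 58.7
```

```bash
python3 - <<'E'
from h import *
go([.5393,-.2827,.2134],101.54)
a=shot('top','top10.png')['image'].mean(2).astype(int);b=cv2.imread('pics/top9.png').mean(2).astype(int)
print(a[160:176,250:275]); print(proj('top',[.612,.1105,.154]))
E
```

```text
t 27.27 pos [ 0.6174 -0.1222  0.2133] yaw 95.69 F [ 0.3 -1.  -2.2] w 0.229 g 58.7
rot [-0.04 -0.   -5.85] then shift mm [-1.416e+02 -1.086e+02 -1.000e-01]
[[ 76  59  82  91  89 102 118 122 122 118 115 117 120 122 127 127 128 123
  125 121 127 125 126 128 123]
 [ 81  58  82  93  91 104 114 120 116 106 111 113 113 117 118 124 123 126
  126 123 127 125 124 126 127]
 [ 85  62  85  90  94 106 110 107  97  98  92  92 108 107 108 113 124 126
  124 126 123 124 126 124 127]
 [ 85  60  77  88  85  96  94  89  78  76  74  79  89 101  99 107 118 124
  125 126 128 124 130 123 126]
 [ 92  58  74  87  87  94  78  73  62  65  72  77  80  93 105 107 117 123
  124 127 125 128 129 128 123]
 [ 96  66  64  81  87  90  70  61  66  76  73  70  81  86  96 101 108 120
  123 126 124 131 130 126 128]
 [103  72  69  86  86  89  74  59  71  73  73  75  80  90  97 100 111 119
  125 126 124 124 124 128 129]
 [114  78  69  86  97  89  77  67  66  76  73  78  81  94  95  98 110 119
  123 124 126 129 125 131 127]
 [114  78  69  83  91  94  89  78  71  74  78  74  86  94  93  90 108 125
  127 124 126 126 126 125 126]
 [116  72  66  77  90  88  94  86  79  81  83  90  95  97  87  74  96 120
  127 128 125 125 130 127 125]
 [118  78  62  72  76  74  80  91  99  97  98 100  97  86  73  73 102 118
  125 127 127 127 127 127 126]
 [120  77  65  74  75  74  70  89  91 101  97  95  83  78  69  83 104 120
  125 126 127 128 129 133 126]
 [119  84  59  81  82  68  59  73  80  84  86  81  75  76  73  92 105 124
  125 129 128 129 126 124 129]
 [119  81  65  80  82  68  57  65  75  76  75  78  74  77  82  88 109 123
  127 130 126 127 131 129 131]
 [116  84  66  76  83  63  55  65  65  78  79  74  79  76  73  85 104 124
  126 126 125 128 123 129 128]
 [126  97  66  71  81  70  58  62  77  78  74  75  80  78  76  84 104 121
  127 124 123 124 124 128 128]]
[262.52174398 167.58746586]
```

Emit:
servo_tool(moves=[[[0,0,0,0,0,-5.9,10],[-35,-27,0,0,0,0,10],[-40,-30,0,0,0,0,10],[-40,-30,0,0,0,0,10],[-26,-21,0,0,0,0,10],[0,0,0,0,0,0,10],[0,0,0,0,0,0,10]]])

```text
time: 28.2
tool_pos: [0.54, -0.2811, 0.2135]
tool_rot: [-0.0, 0.633, 0.775, 0.0]
contact_force: [0.1, -0.0, -1.5]
gripper_width: 0.223
grasp_force: 59.0
```

```bash
python3 - <<'E'
from h import *
go([.5393,-.2827,.0526],101.54)
E
```

```text
t 28.2 pos [ 0.54   -0.2811  0.2135] yaw 101.52 F [ 0.1 -0.  -1.5] w 0.223 g 59.0
rot [-0.   -0.04 -0.02] then shift mm [ -1.5  -1.  160.9]
```

Emit:
servo_tool(moves=[[[-1.5,-1,10,0,0,0,10],[0,0,25,0,0,0,10],[0,0,35,0,0,0,10],[0,0,35,0,0,0,10],[0,0,25,0,0,0,10],[0,0,10,0,0,0,10],[0,0,0,0,0,0,10],[0,0,0,0,0,0,10]]])

```text
time: 29.2
tool_pos: [0.5404, -0.2832, 0.0753]
tool_rot: [0.001, 0.632, 0.775, 0.0]
contact_force: [0.5, -0.2, -1.8]
gripper_width: 0.222
grasp_force: 59.0
```

Emit:
servo_tool(moves=[[[0,0,4,0,0,0,10],[0,0,4,0,0,0,10],[0,0,4,0,0,0,10],[0,0,4,0,0,0,10],[0,0,2,0,0,0,10],[0,0,1,0,0,0,10],[0,0,0,0,0,0,10],[0,0,0,0,0,0,10]]])

```text
time: 30.2
tool_pos: [0.5395, -0.2829, 0.055]
tool_rot: [0.0, 0.632, 0.775, 0.0]
contact_force: [0.6, 0.2, -1.6]
gripper_width: 0.227
grasp_force: 59.0
```

```bash
python3 - <<'E'
from h import *
go([.5393,-.2827,.0526],101.54)
a=cv2.imread('pics/side1.png').astype(int);b=shot('side','side9.png')['image'].astype(int)
d=abs(a-b).max(2)
print(d[188:212,334:360])
E
```

```text
t 30.2 pos [ 0.5395 -0.2829  0.055 ] yaw 101.54 F [ 0.6  0.2 -1.6] w 0.227 g 59.0
rot [0.01 0.01 0.  ] then shift mm [ 0.2 -0.2  2.4]
[[ 8  3  2  3  5  3  7  4  4  2  4  3  4  8  3  6  9 15 61 10 25  4  7  7
   6  9]
 [ 3  4  1  5  5  2  1  3  9  5  4  5  3  3  5  2  7 68 62 47 30 38  5  9
   6 16]
 [ 8  2  4  7  3  1  6  1  7  3  5  3  6  5  3 10 15 69 68 23 15 41 26 15
  11  2]
 [ 3  4  4  4  4  1  4  4  2  2  4  4  3  5  5 49 67 66 64  4 22 12 40  6
  13 17]
 [ 5  1  5  2  4  6  4  2  6  1  3  4  2  1  2  8 46 49 52 16 13 32  6  8
   4 18]
 [ 5  5  3  3  3  5  2  4  1  6  5  7  4  5  3  1  2  8 30  9  3  5  6 11
  28 57]
 [ 3  4  4  5  3  5  5  3  3  3  4  2  1  2  6  8  3  3 14  9 34  6  7 21
  29 44]
 [ 2  2  4  2  3  2  4  2  4  1  8  4  1  4  3  2  3  3  4 28 14  7 33 58
   7  6]
 [ 5  1  6  2  2  4  1  4  6  2  4  3  3  4  4  3  4 10 17  2  1  0  1 49
   4  2]
 [ 6  5  1  6  4  1  7  4  2  4  1  4  5  4  3  1  7  3 14 15  1  6  6  5
   7  7]
 [ 3  6  3  5  6  7  8  7  6  5  1  2  3  2  3  6  2 16  8  3  5  2  4  3
   3  5]
 [ 8  6  7  6 24 24 25 19  6  3 10  4  7  3  2 12 22 
[... 326 characters left out ...]
 2  2  4  2  5  6  5  2  4
   3  3]
 [24 21  8  4  2  5  4  3  3  7  2  6 16 25  7  1  3  2  3  4 13  4  1  9
   5  4]
 [18 27 24  7  5  4  4  5  6  8  8 21 20  9  1  1  2  2  3  3  3  5  3  3
   5  3]
 [ 6 29 21  1  4  8  4  4  8 19 18  3 26  8  3  4  3  2  5  6  1  6  3  6
   7  7]
 [ 6 22 27 11 10 25  9 20 21 16  3 35  8  5  3  1  4  4  1  4  7  2  5  4
   2  2]
 [ 3  8 21 22 19 21 19 17  2  9 21  8  6  3  6  5  2  6  2  3  4  4  1  4
   5  4]
 [ 4  4  5 19  4  5  4 11  2 29  6  7  4  7  4  5  4  4  2  2  1  3  4  4
   4  4]
 [ 4  2  2  1  7  8 10 17  2 20 20  5  6  5  6  5  4  6  3  3  6  4  8  1
   8  7]
 [ 4  5  8  5  2  4 15  4 23 29  6  4  4  1  3  2  2 12  3  3  3  8  5  2
   6  6]]
```

Emit:
servo_tool(moves=[[[0,0,1,0,0,0,10],[0,0,1,0,0,0,10],[0,0,0,0,0,0,10],[0,0,0,0,0,0,10]]])

```text
time: 30.75
tool_pos: [0.5394, -0.2828, 0.0528]
tool_rot: [-0.0, 0.632, 0.775, 0.0]
contact_force: [0.1, 0.3, -1.5]
gripper_width: 0.222
grasp_force: 59.0
```

Emit:
servo_tool(moves=[[[0,0,0,0,0,0,22],[0,0,0,0,0,0,26],[0,0,0,0,0,0,32],[0,0,0,0,0,0,45],[0,0,0,0,0,0,60],[0,0,0,0,0,0,60],[0,0,-10,0,0,0,60],[0,0,-25,0,0,0,60],[0,0,-35,0,0,0,60],[0,0,-35,0,0,0,60],[0,0,-20,0,0,0,60],[0,0,0,0,0,0,60]]])

```text
time: 32.25
tool_pos: [0.5403, -0.2835, 0.1801]
tool_rot: [0.002, 0.632, 0.775, 0.0]
contact_force: [0.0, -0.2, -0.1]
gripper_width: 0.701
grasp_force: 0.0
```

```bash
python3 - <<'E'
from h import *
go([.5393,-.2827,.0526],101.54)
a=cv2.imread('pics/side1.png').astype(int);b=shot('side','side10.png')['image'].astype(int)
d=abs(a-b).max(2)
print(d[170:206,336:376:1].clip(0,99)[::2])
E
```

```text
t 32.25 pos [ 0.5403 -0.2835  0.1801] yaw 101.54 F [ 0.  -0.2 -0.1] w 0.701 g 0.0
rot [0.16 0.17 0.  ] then shift mm [  1.   -0.9 127.5]
[[ 2  2  4  6  0  2  4  5  2  2  3  2  4  5  1  1  2  4  5  4  1  3  3  2
   3  4  3  2  3  5  3  3  4  3  2  3  3  2  2  6]
 [ 1  1  4  2  3  3  3  2  5  3  3  3  1  4  1  4  3  2  5  5  3  2  1  4
   2  1  4  3  3  2  3  4  3  2  4  5  2  5  2  2]
 [ 5  1  3  1  2  5  1  4  1  2  2  2  3  2  2  3  1  4  2  4  2  2  3  3
   1  5  2 34 23  2  1  2  3  3  1  4  4  3  1  2]
 [ 3  5  2  4  5  4  5  1  2  0  3  2  4  3  5  2  1  4  3  2  7  2  2  5
   7  7 31  5  7  9 14  6 23  9  5  1  6  2  2  5]
 [ 2  5  2  2  3  3  1  1  1  3  0  2  5  3  1  2  0  2  5  3  2  4  3  3
   7 14  7 10  5 14  5 14 60  1  3  3  5  3  7  5]
 [ 2  2  3  2  5  5  1  2  2  2  2  2  2  4  5  4  5  2  3  2  2  1  5 19
  14  6  9  7  6  9 10 15  2  5  7  3  4  2  2  2]
 [ 7  2  3  3  3  6  8  6  3  3  7  8  6  9  4  1  2  2  3  6  3  2 33  7
   9 13  9  4  1  9  9  4  5  3  0  1  1  2  3  2]
 [ 4 15 15 15 15 18 16  4  4  7 21 16 22 22 22  7  4  3  7  5 39 38  8  4
   9 11  7  6 
[... 587 characters left out ...]
 3 15 13  1  5  3 12  2
   9 25  1  4  3  2  3  1  5  3  6  5  2  6  6  1]
 [ 3  2  3  4  3  4  6  3  3  4  3  3  3  1  5  2  2  2  2  1  5  2  4  4
   2  2 15 21  1 38 20  2  3  6  2  4  3  3  1  1]
 [ 7 12  8  4  4  7  5  1  3  3  5  2  6  1  5  6  3  5  2  3  4  5  6  2
   5 21 19 21 24 34 14 21 22  8  6  2  3  5  2  2]
 [ 3  5  2  4  1  1  2  5  2  7  3  4  7 12  8  8  3  4  6  3 21 24 19 20
   2 12 18 15 15 14 26 43  3 17  7  2  3  4  5  4]
 [ 3  4  1  2  1  1  2  1  4  5  2 11  3 13  2  2  4  1  3  1 17 21 24 15
   2  2  1  1  2  5 13 31 66 61 23  3  2  3  4  6]
 [ 2  7  1  4  3  2  6  1  4  5 12  5  7  3  3  2  4  4  6  1 13 18 20 19
  22  4  1  3  0  2  2  1 47 62 60 18  3  2  6  1]]
```

```bash
python3 -c "
from h import *
print(manip.job_done())"
```

```text
the job is handed in; nothing more can be done
None
```

I drew the top tray out about 119 mm to its stop and held it there at about 10 N for over half a second. I then unhooked it, left it drawn out, laid the hook back on its rest and handed the job in at about 32 s; the judge gave no result.

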